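Clear the photo mat and raise the phone stand

ROBOT

A 7-joint arm with a two-finger parallel gripper is mounted at the origin on a cart in front of the work surface, level with it; the furniture and walls round the work are solid. World frame = base frame: x ahead of the robot, y to its left, z up, the work surface at z = 0. Lengths are in mm, angles in rad, forces in N, time in s.
With the tool pointing down it reaches from about 400 to 875 mm from the base axis. Payload 4.4 kg.
Tool frame: the origin (TCP) lies midway between the tips of the shut fingers; the grasp point (between the pads) lies 19 mm behind it; z points along the fingers, y is the line along which they close (so a half turn about z gives the same grasp; the last joint's range is limited). The gripper opens to 85 mm and grips with 20 to 120 N. Pads are 22 mm wide; open, the fingers measure 114 mm over their backs; the gripper's body (76 mm by 85 mm) begins 54 mm behind the grasp point. The pads swing forward as they close: fully open they stand 13 mm farther back than shut.
Start: joints at [-1.183, 0.628, 0.038, 1.517, -0.027, 0.996, -0.02], TCP at [284.929, 584.237, 231.313] pointing down, gripper open.
Joint ranges: [-3.06, 3.06], [-0.37, 2.12], [-1.25, 1.32], [0.18, 2.47], [-1.1, 4.24], [0.23, 1.98], [-2.94, 2.94]. Speed limits (rad/s): [2.57, 2.57, 3.14, 3.14, 3.14, 3.14, 3.14].

INTERFACE

Orientations are given as [roll, pitch, yaw] about the fixed x, y, z axes, in that order (R = Rz(yaw) Ry(pitch) Rx(roll)).
In Python, from cell import read_state, get_image, finish_job gives the robot as it stands.
- The arm moves only by the tool send_rows, never from a script. Its argument "series" is a list of rows, each an object of numbers: "ax", "ay", "az": the turn, a rotation vector about the tool's x, y, z in rad; "dx", "dy", "dz": the shift along the tool's x, y, z in cm; "hand": the closure, from 0 (fully open) to 1 (shut). In form: [{"ax": .., "ay": .., "az": .., "dx": .., "dy": .., "dz": .., "hand": ..}, ...]. A call has 1 to 10 rows; each row is the pose to reach, as a shift and turn from the pose commanded when the call began, along the tool's axes at that moment; what a row does not reach only later rows make up. A row lasts 1/10 s, in which the tool goes at most 50 mm and 8.59 degrees, less where a joint would pass 70% of its speed; a pose out of reach is approached as far as the arm can. A call with a gripper value outside its range is refused whole. The fingers move at their own pace and stop on an object; the grip force is fixed at half the most. Time passes only in rows, so rows that repeat a pose let the fingers close. It gives the time, the measured TCP pose, the force, the opening and the grip force at its end, in the units of the state.
- read_state(): the state, without advancing time (a new reading comes with each control period).
- get_image(name): name is "side" or "top"; returns a dict with "pixels" (384x512x3 uint8, red, green, blue), "mtx" (3x3 intrinsics, pixels), "R" (3x3) and "t" (3): a world point X has camera coordinates R X + t. Camera axes: x right, y down, z forward; pixel columns grow to the right and rows downward; lengths in mm; the calibration is good to about 2 mm. A picture is of the moment at which its call begins. There is no depth.
- finish_job(): hands the job in; it is judged then, once.
The state is a dict: "clock": time; "qpos": joint angles; "qd": joint speeds; "tau": joint torques, N m; "eef_pos": TCP position; "tool_rot": TCP orientation; "force": force on the tool from outside, world axes, zero at the start; "torque": the same for the moment, N m; "width": finger opening in mm; "gripper_force": force on a finger pad.
Only numpy, scipy, OpenCV 4.12 (cv2) and the standard library are available. Lean on these libraries where they do the work, as an engineer would, in place of code of your own. Each camera call takes 0.05 s, during which the arm holds its last target. There are 200 camera calls.

TASK

Get ready to photograph the dark hare: first put the two woody stem offcuts that lie on the cork mat into the small black bin, without disturbing the hare, the mushroom and the tealight on the mat or the matchbox. Then grip the phone stand's handle so that its red release button is squeezed in, pull the handle straight up past the first stop to the second stop, the end of its travel, and finish while still holding it up there with the button squeezed; let go, it would sink.

Things in the scene. Friction and masses are not known exactly. Their poses are not given: they have to be found in the camera images.
- offcut_0_mid (a point): centre of one stem offcut, 11 mm above its underside: brown bark, pale ends, a lying round stem 60 mm long (its own x) and 22 mm thick, 30 g, lying on the mat; an 8 mm thick twig stub sticks out near each end (17 to 29 mm from the middle; 22 mm to +y at the +x end, to -y at the other). The middle 30 mm is plain stem, to be grasped across (along its y)
- offcut_1_mid (a point): the same for the other, identical offcut
- photo_mat: cork mat 230 x 270 x 4 mm lying flat on the table, fixed; origin under its centre, x the short side. The three props stand along its far edge, the offcuts lie on its near half
- waste_bin: round black bin, fixed, origin at the centre of its underside on the table: 100 mm high, 148 mm across at the mouth, 116 mm at the foot, walls 4 mm, bottom 5 mm thick, open at the top. A fixed rack of upright cards, about 180 mm high, stands between it and the robot: carry things over or round it
- hare: dark hare figure, loose, 36 x 50 x 102 mm high, origin at the centre of its underside; must stay where it is
- mushroom: red mushroom ornament with white dots, loose, 62 x 63 x 80 mm high, origin at the centre of its underside; must stay where it is
- tealight: white tealight, loose, 38 mm across, 20 mm high, origin at the centre of its underside; must stay where it is
- matchbox: red matchbox, loose, 36 x 55 x 16 mm high, lying on the table on the robot's side of the phone stand, origin at the centre of its underside; must stay where it is
- phone_stand: phone stand, fixed: dark foot 124 mm across, upright grey tube 33 mm thick (black collar 39 mm thick, top at 132 mm), a sliding mast with a black handle on top. Origin at the centre of the foot's underside, z up the tube axis. A phone 146 mm wide (along x), 72 mm high is clamped 68 mm from the axis on the +y side, its clamp up to 181 mm high with the mast down; it rises with the mast
- grip_mid (a point): middle of the handle, on the tube axis, 171 mm above the table with the mast down; rises with it. Upright block, 30 mm along x (the stand's axes), 26 mm along y, 40 mm high (20 mm above and below this point), free from above. Fingers closing along x at this height squeeze the button flush and then grip the handle; closing along y leaves the catch locked
- mast (a joint): how far the mast is pulled up, m: 0 down (locked), 0.045 first stop (the catch snaps in and locks if the button is out), 0.09 second stop, the hard end of travel. It never locks at the second stop: mast, handle and phone (0.5 kg) sink if let go. With the button in, 6 to 8 N pull it up
- release (a joint): how far the red button is pressed in, m: 0 out, 0.006 flush with the handle; from about 0.004 the catch is free
- button_mid (a point): middle of the outer face of the red release button, 13 mm wide, 22 mm high, in the handle's -x face at the height of the handle's middle; stands 6 mm proud when out (handle and button then 36 mm along x), spring 1 N at first, 4 N when flush
Not all that is in view belongs to the job. Leave any blue look-alike of the part that bears offcut_1_mid alone.

How it is judged (in metres and radians):
On the way, in this order (a step that is already met when the one before it is completed fails the run):
1. both offcuts lie in the bin, the stand still down (horizontal distance between each of offcut_0_mid, offcut_1_mid and waste_bin below 0.068 m and height (world z) of each of offcut_0_mid, offcut_1_mid below 0.085 m and value of joint mast below 0.015 m), for 0.2 s.
2. the mast is pulled up past the first stop with the button squeezed (value of joint mast above 0.055 m and value of joint release above 0.004 m and contact force between the fingers and phone_stand above 3 N), for 0.2 s.
At the end, for the whole second after the job is handed in: The fingers hold the phone stand's handle (over 3 N, grasp point within 45 mm of its middle) with the button pressed in more than 4 mm and the mast still, within 7 mm of the second stop (above 0.083 m); both offcuts lie in the bin (centres within 68 mm of its axis, under 85 mm high) (value of joint mast above 0.083 m and value of joint release above 0.004 m and velocity of joint mast between -0.02 and 0.02 m/s and contact force between the fingers and phone_stand above 3 N and distance between the grasp point and grip_mid below 0.045 m and horizontal distance between each of offcut_0_mid, offcut_1_mid and waste_bin below 0.068 m and height (world z) of each of offcut_0_mid, offcut_1_mid below 0.085 m); the arm keeps its last pose, push and grip.
It fails at once if the hare is shifted by more than 25 mm or tipped (distance of hare from where it was at the start of the episode above 0.025 m or angle between hare's own z axis and vertical above 0.4 rad).
It fails at once if the mushroom is shifted by more than 25 mm or tipped (distance of mushroom from where it was at the start of the episode above 0.025 m or angle between mushroom's own z axis and vertical above 0.4 rad).
It fails at once if the tealight or the matchbox is shifted by more than 25 mm (distance of any of tealight, matchbox from where it was at the start of the episode above 0.025 m).
It also fails if it takes over 66 s, if anything falls off the work surface, if the arm or the gripper's body presses on something with over 40 N, if the wrist force passes 120 N, or if a joint passes its speed limit or range.

## Working session

There is one attempt and no reset: what is moved stays moved. The work goes in short steps, Python scripts to look and compute and a tool call to move; the robot and the scene stay as the last step left them, time stands still between calls to the robot, and variables do not carry over. Pictures are saved under pics/ and viewed, at most 10 in all, crops included, and the job is handed in when it is done.

Besides the shell and the picture viewer there is one more tool, called after "Emit:" in YAML: its name, and indented under it one key for each argument. send_rows: Moves the arm, as the interface text tells. Its arguments: {"type":"object","properties":{"series":{"type":"array","items":{"type":"object","properties":{"ax":{"type":"number"},"ay":{"type":"number"},"az":{"type":"number"},"dx":{"type":"number"},"dy":{"type":"number"},"dz":{"type":"number"},"hand":{"type":"number"}}}}},"required":["series"]}

```bash
ls; mkdir -p pics
python3 - <<'E'
from cell import *
import cv2,numpy as np,pickle
s=read_state(); print(s)
for n in("side","top"):
    im=get_image(n); pickle.dump(im,open(n+"0.pkl","wb")); cv2.imwrite(f"pics/{n}0.png",cv2.resize(im["pixels"][:,:,::-1],(800,600),interpolation=cv2.INTER_CUBIC))
    print(n,im["mtx"].round(1).tolist(),im["R"].round(3).tolist(),im["t"].round(1), (-im["R"].T@im["t"]).round())
E
```

```text
pics
{'clock': 0.0, 'qpos': array([-1.18279833,  0.62937704,  0.03843621,  1.51838275, -0.02700693,
        0.99627686, -0.02000988]), 'qd': array([ 5.66117153e-05, -6.49551574e-04,  1.21339338e-05,  5.68355526e-05,
        8.44539286e-04,  7.74792851e-04, -5.67161631e-04]), 'tau': array([ 1.52131938e-04, -5.63398933e+01,  1.22608982e+00, -1.93442023e+01,
        1.09244479e-02,  1.05019144e-02,  1.67052224e-05]), 'eef_pos': array([284.64210253, 583.66167889, 230.36422755]), 'tool_rot': array([-3.13966657e+00,  1.81040495e-05,  2.68778533e+00]), 'force': array([ 0.48113151, -0.03224811,  0.06999846]), 'torque': array([-0.01063384, -0.00164307,  0.00451292]), 'gripper_force': 0.0, 'width': 85.38859060072845}
side [[375.1, 0.0, 260.4], [0.0, 375.1, 194.2], [0.0, 0.0, 1.0]] [[-0.961, -0.277, 0.011], [-0.117, 0.369, -0.922], [0.251, -0.887, -0.387]] [ 471.1  146.  1262.4] [ 153. 1196.  618.]
top [[375.4, 0.0, 254.4], [0.0, 375.4, 188.2], [0.0, 0.0, 1.0]] [[0.028, -1.0, -0.014], [-0.988, -0.025, -0.151], [0.15, 0.018, -0.988]] [  55.5  524.2 1132.4] [ 346.   49. 1199.]
```

View pics/side0.png

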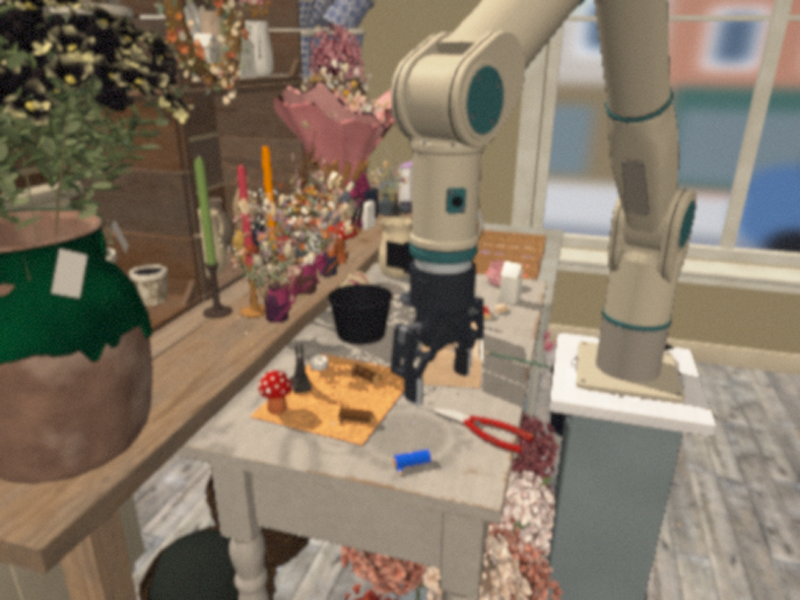

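View pics/top0.png

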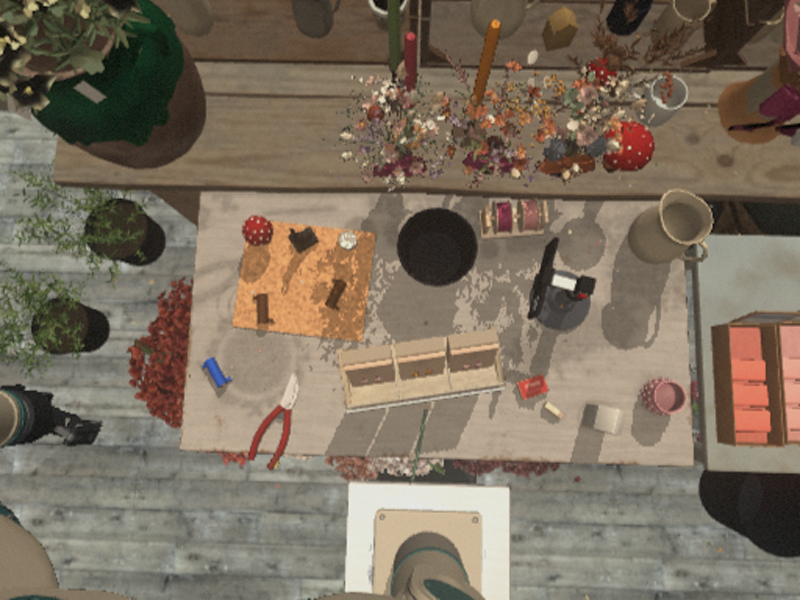

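Side view: mat with mushroom (275,385), hare (300,370), offcuts (357,415) and (367,373), and a blue decoy (412,459); bin at (360,312). Top view: offcuts (263,308) and (336,293), blue look-alike (216,373), bin (437,247), rack (422,370), stand handle (585,288) with the phone on its left, matchbox (533,386).

Things that could be mistaken for an offcut are the blue stem at (216,373), which I leave alone, and the hare at (303,238). The brown ones at (263,308) and (336,293) match the description. I'll check them in a close crop.

```bash
cat > h.py <<'E'
import numpy as np,cv2,pickle
def ray(im,u,v,z):
    d=im["R"].T@np.linalg.solve(im["mtx"],[u,v,1]); c=-im["R"].T@im["t"]
    return c+d*(z-c[2])/d[2]
def proj(im,X):
    p=im["mtx"]@(im["R"]@np.asarray(X,float)+im["t"]); return p[:2]/p[2]
E
python3 - <<'E'
from h import *
im=pickle.load(open("top0.pkl","rb")); P=im["pixels"][:,:,::-1]
a=cv2.resize(P[135:225,145:245],(400,360),interpolation=cv2.INTER_CUBIC)
b=cv2.resize(P[145:235,325:425],(400,360),interpolation=cv2.INTER_CUBIC)
cv2.imwrite("pics/crop.png",np.hstack([a,b]))
hsv=cv2.cvtColor(P,cv2.COLOR_BGR2HSV)
# mat
m=cv2.inRange(hsv,(8,110,120),(25,255,255)); m[:, :140]=0;m[:,250:]=0;m[:135]=0;m[225:]=0
m=cv2.morphologyEx(m,cv2.MORPH_CLOSE,np.ones((15,15)))
c=max(cv2.findContours(m,0,2)[0],key=cv2.contourArea)
for q in cv2.boxPoints(cv2.minAreaRect(c)): print("mat",ray(im,*q,4).round())
for x0,x1,y0,y1 in((158,180,183,212),(202,228,172,204)):
    g=P[y0:y1,x0:x1].max(2); k=(g<110).astype(np.uint8)
    n,l,st,ce=cv2.connectedComponentsWithStats(k); i=1+st[1:,4].argmax()
    c=max(cv2.findContours((l==i).astype(np.uint8),0,2)[0],key=cv2.contourArea)
    r=cv2.minAreaRect(c); bp=cv2.boxPoints(r)+[x0,y0]
    print("off",st[i],ce[i]+[x0,y0],r, ray(im,*(ce[i]+[x0,y0]),15).round(1)); print([ray(im,*q,15)[:2].round().tolist() for q in bp])
print("bin",ray(im,437*.64,247*.64,100).round(), "stand",ray(im,585*.64,288*.64,191).round(),"match",ray(im,533*.64,386*.64,16).round())
for n,u,v,z in(("hare",303,238,90),("mush",257,230,80),("teal",347,240,20),("rackA",340,352,180),("rackB",500,333,180),("rackC",345,408,180),("rackD",503,388,180)): print(n,ray(im,u*.64,v*.64,z).round())
E
```

```text
mat [454. 408.   4.]
mat [685. 397.   4.]
mat [658. 121.   4.]
mat [429. 139.   4.]
off [  4   5  10  19 115] [167.47826087 197.06956522] ((8.548222541809082, 14.175126075744629), (18.239242553710938, 8.05091667175293), 85.91438293457031) [490.6 346.1  15. ]
[[518.0, 366.0], [521.0, 340.0], [462.0, 332.0], [460.0, 358.0]]
off [  6   7  14  20 132] [214.51515152 187.72727273] ((12.54448413848877, 15.857650756835938), (8.828939437866211, 18.97028923034668), 17.35402488708496) [524.5 197.2  15. ]
[[499.0, 218.0], [558.0, 203.0], [550.0, 176.0], [491.0, 191.0]]
bin [606.  -5. 100.] stand [ 518. -258.  191.] match [ 348. -204.   16.]
hare [620. 255.  90.]
mush [637. 349.  80.]
teal [636. 177.  20.]
rackA [397. 164. 180.]
rackB [ 437. -113.  180.]
rackC [302. 151. 180.]
rackD [ 343. -118.  180.]
```

View pics/crop.png

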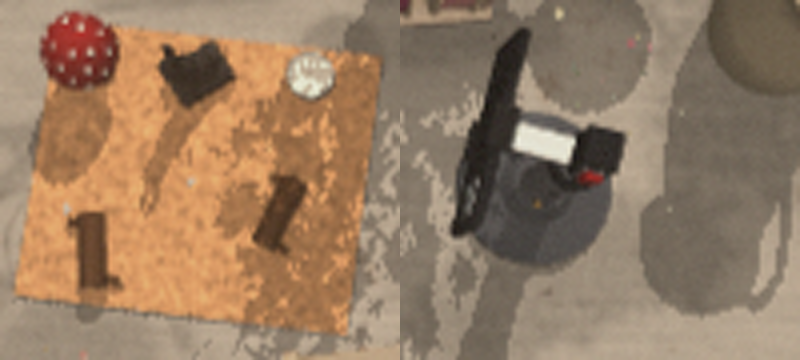

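The crop confirms the two brown stems with pale ends and twig stubs: A runs from (92,213) to (96,289), B from (293,178) to (265,244). On the stand, the black handle is at about (602,150) in the crop, with the red button on its near face at (592,179).

```bash
cat >> h.py <<'E'
def plan(pts,s):
    """pts: (x,y,z,yaw) mm/rad, tool down -> dx dy dz (cm), az"""
    p=s["eef_pos"]; y0=s["tool_rot"][2]; c,n=np.cos(y0),np.sin(y0)
    for q in pts:
        w=np.array(q[:3])-p; a=(y0-q[3]+np.pi/2)%np.pi-np.pi/2
        print("->",q,"dx %.2f dy %.2f dz %.2f az %.3f"%((c*w[0]+n*w[1])/10,(n*w[0]-c*w[1])/10,-w[2]/10,a))
E
python3 - <<'E'
from h import *; from cell import *
T=pickle.load(open("top0.pkl","rb"));S=pickle.load(open("side0.pkl","rb"))
cl=lambda u,v:(145+u/4,135+v/4)
for a,b in(((92,213),(96,289)),((293,178),(265,244))):
    A=ray(T,*cl(*a),20);B=ray(T,*cl(*b),20);d=A-B;print((A+B)/2,np.hypot(*d[:2]),np.arctan2(d[1],d[0]))
for uv in((357,415),(367,373)):print("side",ray(S,uv[0]*.64,uv[1]*.64,15))
P=S["pixels"]
for u0,u1,v0,v1 in((212,246,255,276),(222,246,230,248)):
    k=(P[v0:v1,u0:u1].max(2)<125); v,u=np.nonzero(k); print(len(u),ray(S,u.mean()+u0,v.mean()+v0,15))
plan([(490,346,120,3.14),(490,346,5,3.14)],read_state())
E
```

```text
[487.97151144 341.47212046  20.        ] 61.02405988181934 0.11437235567757637
[523.78910397 195.80658632  20.        ] 57.25847018862001 -0.3566661360431676
side [485.30779051 347.43117345  15.        ]
side [519.90744019 196.49814759  15.        ]
126 [486.35274831 351.08335885  15.        ]
92 [528.76075826 196.77006539  15.        ]
-> (490, 346, 120, 3.14) dx -28.88 dy -12.37 dz 11.05 az -0.452
-> (490, 346, 5, 3.14) dx -28.88 dy -12.37 dz 22.55 az -0.452
```

Emit:
send_rows:
  series:
    - {"dx": -9, "dy": -4, "dz": 2, "az": -0.15, "hand": 0}
    - {"dx": -18, "dy": -8, "dz": 5, "az": -0.3, "hand": 0}
    - {"dx": -28.8, "dy": -12.5, "dz": 10, "az": -0.55, "hand": 0}
    - {"dx": -28.8, "dy": -12.5, "dz": 13, "az": -0.55, "hand": 0}
    - {"dx": -28.8, "dy": -12.5, "dz": 15, "az": -0.55, "hand": 0}
    - {"dx": -28.8, "dy": -12.5, "dz": 15, "az": -0.55, "hand": 0}
    - {"dx": -28.8, "dy": -12.5, "dz": 15, "az": -0.55, "hand": 0}
    - {"dx": -28.8, "dy": -12.5, "dz": 15, "az": -0.55, "hand": 0}
    - {"dx": -28.8, "dy": -12.5, "dz": 15, "az": -0.55, "hand": 0}
    - {"dx": -28.8, "dy": -12.5, "dz": 15, "az": -0.55, "hand": 0}

```text
invalid input at $.series[0]: expected keys ax, ay, az, dx, dy, dz, hand
```

Run:
```python
from h import *; from cell import *
s=read_state();print(s["clock"],s["eef_pos"],s["tool_rot"])
ims=[cv2.resize(im["pixels"][v:v+150,u:u+190,::-1],(400,316),interpolation=cv2.INTER_CUBIC) for im,u,v in((get_image("top"),110,120),(get_image("side"),150,160))]
cv2.imwrite("pics/a1.png",np.hstack(ims))
plan([(489,345,5,3.24)],s)
```

```text
0.1 [284.6744273  583.73365901 230.50383946] [-3.13991666e+00  1.33892160e-06  2.68775815e+00]
-> (489, 345, 5, 3.24) dx -28.83 dy -12.50 dz 22.55 az -0.552
```

View pics/a1.png

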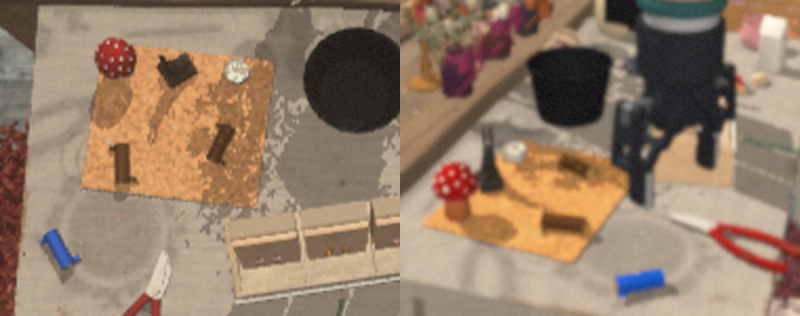

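The move was refused because the rows need every key, so nothing moved. The pictures show the scene unchanged: offcuts at (122,163) and (221,144) in the top panel.

Emit:
send_rows:
  series:
    - {"ax": 0, "ay": 0, "dx": -9, "dy": -4, "dz": 2, "az": -0.15, "hand": 0}
    - {"ax": 0, "ay": 0, "dx": -18, "dy": -8, "dz": 5, "az": -0.3, "hand": 0}
    - {"ax": 0, "ay": 0, "dx": -28.8, "dy": -12.5, "dz": 10, "az": -0.55, "hand": 0}
    - {"ax": 0, "ay": 0, "dx": -28.8, "dy": -12.5, "dz": 13, "az": -0.55, "hand": 0}
    - {"ax": 0, "ay": 0, "dx": -28.8, "dy": -12.5, "dz": 15, "az": -0.55, "hand": 0}
    - {"ax": 0, "ay": 0, "dx": -28.8, "dy": -12.5, "dz": 15, "az": -0.55, "hand": 0}
    - {"ax": 0, "ay": 0, "dx": -28.8, "dy": -12.5, "dz": 15, "az": -0.55, "hand": 0}
    - {"ax": 0, "ay": 0, "dx": -28.8, "dy": -12.5, "dz": 15, "az": -0.55, "hand": 0}
    - {"ax": 0, "ay": 0, "dx": -28.8, "dy": -12.5, "dz": 15, "az": -0.55, "hand": 0}
    - {"ax": 0, "ay": 0, "dx": -28.8, "dy": -12.5, "dz": 15, "az": -0.55, "hand": 0}

```text
clock: 1.2
eef_pos: [488.4, 347.3, 81.8]
tool_rot: [3.14, 0.0, -3.044]
force: [0.5, 0.3, -0.1]
width: 85.6
gripper_force: 0.0
```

Run:
```python
from h import *; from cell import *
s=read_state();print(s["clock"],s["eef_pos"],s["tool_rot"])
ims=[cv2.resize(im["pixels"][v:v+150,u:u+190,::-1],(400,316),interpolation=cv2.INTER_CUBIC) for im,u,v in((get_image("top"),110,120),(get_image("side"),150,160))]
cv2.imwrite("pics/a2.png",np.hstack(ims))
plan([(489,345,5,3.24)],s)
```

```text
1.2 [488.37018738 347.2728282   81.75083355] [ 3.13989700e+00  7.81895143e-05 -3.04405691e+00]
-> (489, 345, 5, 3.24) dx -0.04 dy -0.23 dz 7.68 az -0.001
```

View pics/a2.png

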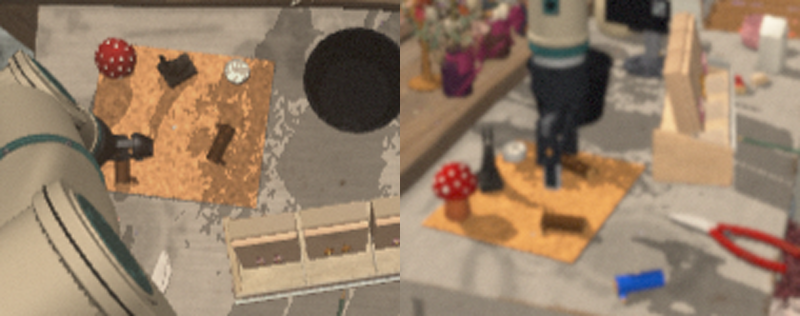

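The top panel shows the gripper above A at (125,150), with A's near end at (122,175). The side panel has the finger end-on at (552,187). I'll check this by projection.

Run:
```python
from h import *; from cell import *
s=read_state()
T=pickle.load(open("top0.pkl","rb"));S=pickle.load(open("side0.pkl","rb"))
y=s["tool_rot"][2];yd=np.array([np.sin(y),-np.cos(y),0])
for k in(-50,0,50):
  X=s["eef_pos"]+[0,0,13]+k*yd
  print(k,X.round(), ((proj(S,X)-[150,160])*2.105+[400,0]).round(),((proj(T,X)-[110,120])*2.105).round())
print(((proj(S,[489,345,15])-[150,160])*2.105+[400,0]).round(),((proj(T,[489,345,15])-[110,120])*2.105).round())
```

```text
-50 [493. 298.  95.] [571. 152.] [141. 154.]
0 [488. 348.  95.] [562. 170.] [106. 157.]
50 [483. 398.  95.] [551. 190.] [ 71. 159.]
[563. 221.] [122. 163.]
```

Emit:
send_rows:
  series:
    - {"ax": 0, "ay": 0, "az": 0, "dx": 0, "dy": -0.2, "dz": 3, "hand": 0}
    - {"ax": 0, "ay": 0, "az": 0, "dx": 0, "dy": -0.2, "dz": 5, "hand": 0}
    - {"ax": 0, "ay": 0, "az": 0, "dx": 0, "dy": -0.2, "dz": 6.5, "hand": 0}
    - {"ax": 0, "ay": 0, "az": 0, "dx": 0, "dy": -0.2, "dz": 7.5, "hand": 0}
    - {"ax": 0, "ay": 0, "az": 0, "dx": 0, "dy": -0.2, "dz": 7.5, "hand": 0.3}
    - {"ax": 0, "ay": 0, "az": 0, "dx": 0, "dy": -0.2, "dz": 7.5, "hand": 1}
    - {"ax": 0, "ay": 0, "az": 0, "dx": 0, "dy": -0.2, "dz": 7.5, "hand": 1}
    - {"ax": 0, "ay": 0, "az": 0, "dx": 0, "dy": -0.2, "dz": 7.5, "hand": 1}
    - {"ax": 0, "ay": 0, "az": 0, "dx": 0, "dy": -0.2, "dz": 7.5, "hand": 1}
    - {"ax": 0, "ay": 0, "az": 0, "dx": 0, "dy": -0.2, "dz": 7.5, "hand": 1}

```text
clock: 2.3
eef_pos: [489.8, 344.0, 7.3]
tool_rot: [3.141, 0.001, -3.046]
force: [-0.4, 0.6, 5.2]
width: 19.7
gripper_force: 58.7
```

Emit:
send_rows:
  series:
    - {"ax": 0, "ay": 0, "az": 0, "dx": 0, "dy": 0, "dz": -3, "hand": 1}
    - {"ax": 0, "ay": 0, "az": 0, "dx": 0, "dy": 0, "dz": -7, "hand": 1}
    - {"ax": 0, "ay": 0, "az": 0, "dx": 0, "dy": 0, "dz": -12, "hand": 1}
    - {"ax": 0, "ay": 0, "az": 0, "dx": 0, "dy": 0, "dz": -17, "hand": 1}
    - {"ax": 0, "ay": 0, "az": 0, "dx": 0, "dy": 0, "dz": -21, "hand": 1}
    - {"ax": 0, "ay": 0, "az": 0, "dx": -1, "dy": -4, "dz": -22, "hand": 1}
    - {"ax": 0, "ay": 0, "az": 0, "dx": -2, "dy": -8, "dz": -22, "hand": 1}
    - {"ax": 0, "ay": 0, "az": 0, "dx": -3, "dy": -12, "dz": -22, "hand": 1}
    - {"ax": 0, "ay": 0, "az": 0, "dx": -4, "dy": -16, "dz": -22, "hand": 1}
    - {"ax": 0, "ay": 0, "az": 0, "dx": -5, "dy": -20, "dz": -22, "hand": 1}

```text
clock: 3.3
eef_pos: [558.3, 147.6, 226.5]
tool_rot: [-3.142, 0.0, -3.045]
force: [0.1, 0.7, -0.2]
width: 19.9
gripper_force: 58.9
```

Run:
```python
from h import *; from cell import *
s=read_state();print(s["clock"],s["eef_pos"],s["width"],s["qpos"].round(2))
plan([(606,-5,220,3.24)],s)
# refine bin (mouth rim) and stand yaw from first top image
T=pickle.load(open("top0.pkl","rb"));P=T["pixels"]
k=(P.max(2)<75).astype(np.uint8);k[:, :245]=0;k[:,315:]=0;k[:125]=0;k[195:]=0
c=max(cv2.findContours(k,0,2)[0],key=cv2.contourArea);(u,v),r=cv2.minEnclosingCircle(c)
print("bin",ray(T,u,v,100),np.linalg.norm(ray(T,u+r,v,100)-ray(T,u,v,100)))
```

```text
3.3 [558.31967694 147.62317356 226.46824553] 19.886163281504142 [-0.21  0.53 -0.14  1.73  0.09  0.89  1.27]
-> (606, -5, 220, 3.24) dx -3.28 dy -15.65 dz 0.65 az -0.002
bin [608.24543588  -4.39331802 100.        ] 76.63633040311713
```

Emit:
send_rows:
  series:
    - {"ax": 0, "ay": 0, "az": 0, "dx": -1.1, "dy": -5, "dz": 0, "hand": 1}
    - {"ax": 0, "ay": 0, "az": 0, "dx": -2.2, "dy": -10, "dz": 0, "hand": 1}
    - {"ax": 0, "ay": 0, "az": 0, "dx": -3.4, "dy": -15.6, "dz": 0, "hand": 1}
    - {"ax": 0, "ay": 0, "az": 0, "dx": -3.4, "dy": -15.6, "dz": 3, "hand": 1}
    - {"ax": 0, "ay": 0, "az": 0, "dx": -3.4, "dy": -15.6, "dz": 8, "hand": 1}
    - {"ax": 0, "ay": 0, "az": 0, "dx": -3.4, "dy": -15.6, "dz": 12, "hand": 1}
    - {"ax": 0, "ay": 0, "az": 0, "dx": -3.4, "dy": -15.6, "dz": 15, "hand": 1}
    - {"ax": 0, "ay": 0, "az": 0, "dx": -3.4, "dy": -15.6, "dz": 16.5, "hand": 1}
    - {"ax": 0, "ay": 0, "az": 0, "dx": -3.4, "dy": -15.6, "dz": 16.5, "hand": 1}
    - {"ax": 0, "ay": 0, "az": 0, "dx": -3.4, "dy": -15.6, "dz": 16.5, "hand": 0.55}

```text
clock: 4.3
eef_pos: [607.9, -2.5, 62.3]
tool_rot: [-3.142, 0.002, -3.045]
force: [0.7, -0.7, -0.6]
width: 32.9
gripper_force: 0.0
```

Emit:
send_rows:
  series:
    - {"ax": 0, "ay": 0, "az": 0, "dx": 0, "dy": 0, "dz": 0, "hand": 0.5}
    - {"ax": 0, "ay": 0, "az": 0, "dx": 0, "dy": 0, "dz": 0, "hand": 0.5}
    - {"ax": 0, "ay": 0, "az": 0, "dx": 0, "dy": 0, "dz": 0, "hand": 0.5}
    - {"ax": 0, "ay": 0, "az": 0, "dx": 0, "dy": 0, "dz": -5, "hand": 0.5}
    - {"ax": 0, "ay": 0, "az": 0, "dx": 0, "dy": 0, "dz": -10, "hand": 0.5}
    - {"ax": 0, "ay": 0, "az": 0, "dx": 0, "dy": 0, "dz": -15, "hand": 0}
    - {"ax": 0, "ay": 0, "az": 0, "dx": 0, "dy": 0, "dz": -15, "hand": 0}
    - {"ax": 0, "ay": 0, "az": 0, "dx": 0, "dy": 0, "dz": -15, "hand": 0}

```text
clock: 5.1
eef_pos: [607.8, -2.7, 213.3]
tool_rot: [-3.141, 0.004, -3.046]
force: [-1.0, -0.1, -0.9]
width: 83.4
gripper_force: 0.0
```

Run:
```python
from h import *; from cell import *
s=read_state();print(s["clock"],s["eef_pos"],s["width"],s["qpos"].round(2))
plan([(524.5,196.5,210,-.33),(524.5,196.5,90,-.33),(524.5,196.5,6,-.33)],s)
```

```text
5.1 [607.78283465  -2.68071161 213.28920354] 83.38350669907013 [ 0.04  0.59 -0.14  1.66  0.1   0.9   1.54]
-> (524.5, 196.5, 210, -0.33) dx 6.38 dy 20.63 dz 0.33 az 0.426
-> (524.5, 196.5, 90, -0.33) dx 6.38 dy 20.63 dz 12.33 az 0.426
-> (524.5, 196.5, 6, -0.33) dx 6.38 dy 20.63 dz 20.73 az 0.426
```

Emit:
send_rows:
  series:
    - {"ax": 0, "ay": 0, "az": 0.1, "dx": 1.5, "dy": 4.8, "dz": 0, "hand": 0}
    - {"ax": 0, "ay": 0, "az": 0.2, "dx": 3, "dy": 9.6, "dz": 0.3, "hand": 0}
    - {"ax": 0, "ay": 0, "az": 0.3, "dx": 4.5, "dy": 14.4, "dz": 0.3, "hand": 0}
    - {"ax": 0, "ay": 0, "az": 0.43, "dx": 6.4, "dy": 20.6, "dz": 3, "hand": 0}
    - {"ax": 0, "ay": 0, "az": 0.43, "dx": 6.4, "dy": 20.6, "dz": 8, "hand": 0}
    - {"ax": 0, "ay": 0, "az": 0.43, "dx": 6.4, "dy": 20.6, "dz": 13, "hand": 0}
    - {"ax": 0, "ay": 0, "az": 0.43, "dx": 6.4, "dy": 20.6, "dz": 15, "hand": 0}
    - {"ax": 0, "ay": 0, "az": 0.43, "dx": 6.4, "dy": 20.6, "dz": 15, "hand": 0}

```text
clock: 5.9
eef_pos: [518.6, 194.8, 56.1]
tool_rot: [-3.134, -0.009, 2.809]
force: [-1.1, 0.1, 1.2]
width: 85.1
gripper_force: 0.0
```

Run:
```python
from h import *; from cell import *
s=read_state();print(s["clock"],s["eef_pos"],s["width"])
plan([(524.5,196.5,6,-.33)],s)
A=[get_image("top"),get_image("side")]
ims=[cv2.resize(im["pixels"][v:v+150,u:u+190,::-1],(400,316),interpolation=cv2.INTER_CUBIC) for im,u,v in((A[0],170,100),(A[1],150,160))]
cv2.imwrite("pics/b1.png",np.hstack(ims))
pickle.dump(A,open("b1.pkl","wb"))
```

```text
5.9 [518.59900748 194.78603531  56.07063081] 85.0897699860506
-> (524.5, 196.5, 6, -0.33) dx -0.50 dy 0.35 dz 5.01 az -0.003
```

View pics/b1.png

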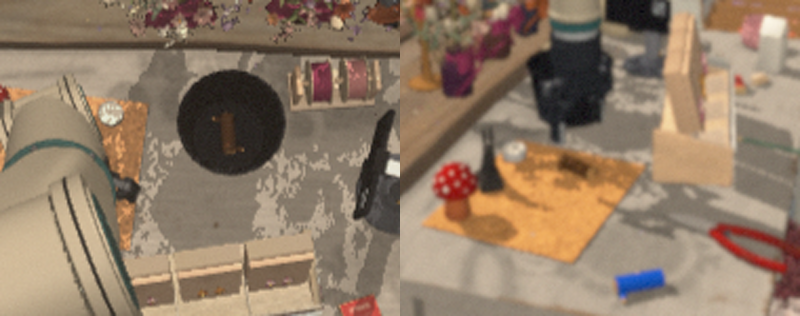

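Offcut A lies in the bin at (229,132) in the top panel. In the side panel, the gripper is above B (575,163), which still lies on the mat.

Run:
```python
from h import *; from cell import *
get_image("top");s=read_state();print(s["clock"],s["eef_pos"],s["tool_rot"],s["qd"].round(3))
plan([(524.5,196.5,6,-.33)],s)
A=pickle.load(open("b1.pkl","rb"))
y=s["tool_rot"][2];yd=np.array([np.sin(y),-np.cos(y),0])
for k in(-50,50):
  print(((proj(A[1],s["eef_pos"]+[0,0,13]+k*yd)-[150,160])*2.105+[400,0]).round())
```

```text
6.05 [524.01570703 196.05556528  61.91519907] [3.14133207e+00 5.76632702e-04 2.80724037e+00] [ 0.006 -0.031 -0.001 -0.014 -0.001 -0.003  0.001]
-> (524.5, 196.5, 6, -0.33) dx -0.03 dy 0.06 dz 5.59 az -0.004
[596. 119.]
[554. 143.]
```

Emit:
send_rows:
  series:
    - {"ax": 0, "ay": 0, "az": 0, "dx": 0, "dy": 0, "dz": 2, "hand": 0}
    - {"ax": 0, "ay": 0, "az": 0, "dx": 0, "dy": 0, "dz": 4, "hand": 0}
    - {"ax": 0, "ay": 0, "az": 0, "dx": 0, "dy": 0, "dz": 5.2, "hand": 0}
    - {"ax": 0, "ay": 0, "az": 0, "dx": 0, "dy": 0, "dz": 5.5, "hand": 0.3}
    - {"ax": 0, "ay": 0, "az": 0, "dx": 0, "dy": 0, "dz": 5.5, "hand": 1}
    - {"ax": 0, "ay": 0, "az": 0, "dx": 0, "dy": 0, "dz": 5.5, "hand": 1}
    - {"ax": 0, "ay": 0, "az": 0, "dx": 0, "dy": 0, "dz": 5.5, "hand": 1}
    - {"ax": 0, "ay": 0, "az": 0, "dx": 0, "dy": 0, "dz": 5.5, "hand": 1}
    - {"ax": 0, "ay": 0, "az": 0, "dx": 0, "dy": 0, "dz": 5.5, "hand": 1}

```text
clock: 6.95
eef_pos: [524.2, 196.5, 7.4]
tool_rot: [3.14, 0.001, 2.808]
force: [-0.9, -0.2, 4.9]
width: 19.2
gripper_force: 57.6
```

Run:
```python
from h import *; from cell import *
s=read_state();print(s["clock"],s["eef_pos"],s["tool_rot"])
plan([(524.5,196.5,215,-.33),(607,-3,215,0.1),(607,-3,75,.1)],s)
```

```text
6.95 [524.15741299 196.54266657   7.40671329] [3.14046885e+00 1.24863442e-03 2.80783055e+00]
-> (524.5, 196.5, 215, -0.33) dx -0.03 dy 0.01 dz -20.76 az -0.004
-> (607, -3, 215, 0.1) dx -14.36 dy -16.14 dz -20.76 az -0.434
-> (607, -3, 75, 0.1) dx -14.36 dy -16.14 dz -6.76 az -0.434
```

Emit:
send_rows:
  series:
    - {"ax": 0, "ay": 0, "az": 0, "dx": 0, "dy": 0, "dz": -3, "hand": 1}
    - {"ax": 0, "ay": 0, "az": 0, "dx": 0, "dy": 0, "dz": -7, "hand": 1}
    - {"ax": 0, "ay": 0, "az": 0, "dx": 0, "dy": 0, "dz": -12, "hand": 1}
    - {"ax": 0, "ay": 0, "az": 0, "dx": 0, "dy": 0, "dz": -17, "hand": 1}
    - {"ax": 0, "ay": 0, "az": 0, "dx": 0, "dy": 0, "dz": -21, "hand": 1}
    - {"ax": 0, "ay": 0, "az": -0.1, "dx": -3, "dy": -3.4, "dz": -22, "hand": 1}
    - {"ax": 0, "ay": 0, "az": -0.2, "dx": -6, "dy": -6.8, "dz": -22, "hand": 1}
    - {"ax": 0, "ay": 0, "az": -0.3, "dx": -9, "dy": -10.2, "dz": -22, "hand": 1}
    - {"ax": 0, "ay": 0, "az": -0.4, "dx": -12, "dy": -13.6, "dz": -22, "hand": 1}
    - {"ax": 0, "ay": 0, "az": -0.43, "dx": -14.4, "dy": -16.1, "dz": -22, "hand": 1}

```text
clock: 7.95
eef_pos: [607.2, -6.9, 226.7]
tool_rot: [-3.14, 0.0, -3.045]
force: [-0.2, -0.5, 0.1]
width: 19.7
gripper_force: 58.0
```

Emit:
send_rows:
  series:
    - {"ax": 0, "ay": 0, "az": 0, "dx": 0, "dy": 0, "dz": 0, "hand": 1}
    - {"ax": 0, "ay": 0, "az": 0, "dx": 0, "dy": 0, "dz": 4, "hand": 1}
    - {"ax": 0, "ay": 0, "az": 0, "dx": 0, "dy": 0, "dz": 8, "hand": 1}
    - {"ax": 0, "ay": 0, "az": 0, "dx": 0, "dy": 0, "dz": 12, "hand": 1}
    - {"ax": 0, "ay": 0, "az": 0, "dx": 0, "dy": 0, "dz": 14.5, "hand": 1}
    - {"ax": 0, "ay": 0, "az": 0, "dx": 0, "dy": 0, "dz": 14.5, "hand": 1}
    - {"ax": 0, "ay": 0, "az": 0, "dx": 0, "dy": 0, "dz": 14.5, "hand": 0.5}
    - {"ax": 0, "ay": 0, "az": 0, "dx": 0, "dy": 0, "dz": 14.5, "hand": 0.5}
    - {"ax": 0, "ay": 0, "az": 0, "dx": 0, "dy": 0, "dz": 14.5, "hand": 0.5}
    - {"ax": 0, "ay": 0, "az": 0, "dx": 0, "dy": 0, "dz": 10, "hand": 0.5}

```text
clock: 8.95
eef_pos: [603.1, -3.2, 123.0]
tool_rot: [3.141, -0.01, -3.045]
force: [0.7, -1.0, 0.1]
width: 42.5
gripper_force: 0.0
```

Emit:
send_rows:
  series:
    - {"ax": 0, "ay": 0, "az": 0, "dx": 0, "dy": 0, "dz": -5, "hand": 0.5}
    - {"ax": 0, "ay": 0, "az": 0, "dx": 0, "dy": 0, "dz": -10, "hand": 0.5}
    - {"ax": 0, "ay": 0, "az": 0, "dx": 0, "dy": 0, "dz": -15, "hand": 0}
    - {"ax": 0, "ay": 0, "az": 0, "dx": 0, "dy": 0, "dz": -18, "hand": 0}
    - {"ax": 0, "ay": 0, "az": 0, "dx": 0, "dy": 10, "dz": -18, "hand": 0}
    - {"ax": 0, "ay": 0, "az": 0, "dx": 0, "dy": 15, "dz": -18, "hand": 0}
    - {"ax": 0, "ay": 0, "az": 0, "dx": 0, "dy": 20, "dz": -18, "hand": 0}
    - {"ax": 0, "ay": 0, "az": 0, "dx": 0, "dy": 20, "dz": -18, "hand": 0}
    - {"ax": 0, "ay": 0, "az": 0, "dx": 0, "dy": 20, "dz": -18, "hand": 0}

```text
clock: 9.85
eef_pos: [584.9, 206.9, 307.9]
tool_rot: [3.134, 0.002, -3.032]
force: [-0.6, -0.1, 0.1]
width: 85.7
gripper_force: 0.0
```

Run:
```python
from h import *; from cell import *
A=[get_image("top"),get_image("side")];pickle.dump(A,open("c.pkl","wb"))
s=read_state();print(s["clock"],s["eef_pos"],s["tool_rot"],s["qpos"].round(2))
cr=[(A[0],240,110,100,75),(A[0],325,145,100,75),(A[1],190,150,100,75),(A[1],250,120,100,75)]
ims=[cv2.resize(im["pixels"][v:v+h,u:u+w,::-1],(400,300),interpolation=cv2.INTER_CUBIC) for im,u,v,w,h in cr]
cv2.imwrite("pics/c.png",np.vstack([np.hstack(ims[:2]),np.hstack(ims[2:])]))
```

```text
9.95 [587.12905677 197.81540754 307.44318504] [ 3.14112076e+00  1.55823570e-03 -3.04179732e+00] [-0.27  0.52 -0.16  1.5   0.09  1.13  1.22]
```

View pics/c.png

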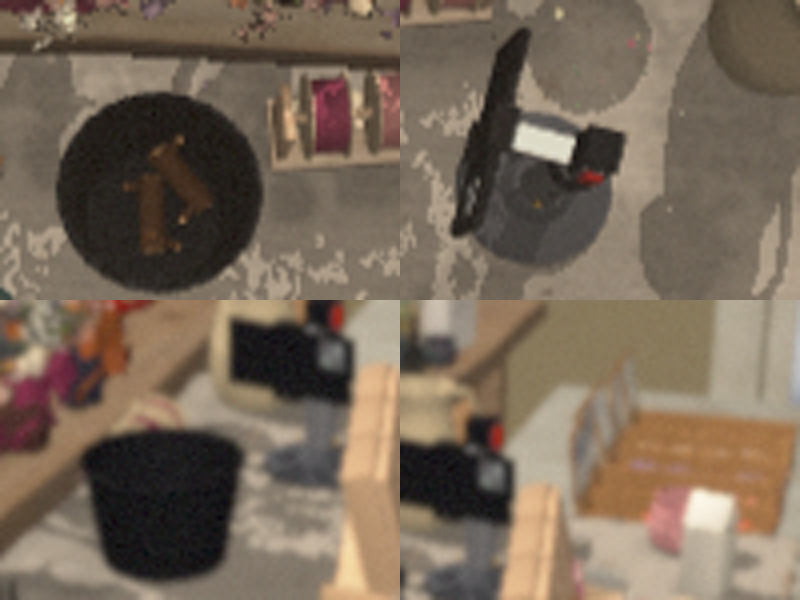

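Both offcuts lie in the bin at (152,210) and (180,175). The handle top is at (602,150), its red button on the near side at (592,180), and the phone bar to the left, from (520,35) to (465,230). Next I measure the stand.

Run:
```python
from h import *; from cell import *
T,S=pickle.load(open("c.pkl","rb"))
P=T["pixels"].astype(int)
cl=lambda p:(325+p[0]/4,145+p[1]/4)
k=np.zeros(P.shape[:2],np.uint8);R=(slice(172,194),slice(366,386));k[R]=P[R].max(2)<45
n,l,st,ce=cv2.connectedComponentsWithStats(k);i=1+st[1:,4].argmax()
c=max(cv2.findContours((l==i).astype(np.uint8),0,2)[0],key=cv2.contourArea);bp=cv2.boxPoints(cv2.minAreaRect(c))
print(st[i],ce[i],"handle",ray(T,*ce[i],191).round(1),[ray(T,*q,191)[:2].round().tolist() for q in bp])
q=[ray(T,*cl(p),191) for p in((187,125),(227,133),(218,176),(175,168))];print("eye corners",np.mean(q,0),np.round(q,0).tolist())
# foot disc
print("foot",[ray(T,*cl(p),10)[:2].round().tolist() for p in((140,268),(212,190),(160,113))])
# phone: dark component, min rect angle
k=np.zeros(P.shape[:2],np.uint8);R=(slice(148,208),slice(335,360));k[R]=P[R].max(2)<45
n,l,st,ce=cv2.connectedComponentsWithStats(k);i=1+st[1:,4].argmax();v,u=np.nonzero(l==i)
# right edge per row = top edge candidates
e=np.array([(u[v==r].max(),r) for r in range(v.min()+4,v.max()-4)]);w=[ray(T,*x,177)[:2] for x in e]
for lo,hi in((0,20),(0,len(w))):
    f=np.polyfit(*np.array(w[lo:hi]).T,1);print("phone yaw(right edge)",np.arctan(f[0]))
pts=np.array([ray(T,a,b,177)[:2] for a,b in zip(u,v)]);d=np.linalg.eigh(np.cov(pts.T))[1][:,-1];print("phone pca",np.arctan(d[1]/d[0]),pts.mean(0))
for nm,im,z,R in(("top",T,171,(slice(180,195),slice(365,380))),("side",S,171,(slice(148,162),slice(266,282)))):
    p=im["pixels"][R].astype(int);v,u=np.nonzero((p[...,0]>110)&(p[...,1]<60));print("button",nm,len(u),ray(im,u.mean()+R[1].start,v.mean()+R[0].start,z).round(1))
p=S["pixels"];
```

```text
[367 177   7  11  37] [370.24324324 182.27027027] handle [ 523.8 -247.   191. ] [[511.0, -238.0], [538.0, -238.0], [538.0, -255.0], [511.0, -254.0]]
eye corners [ 523.16223329 -260.96914282  191.        ] [[540.0, -251.0, 191.0], [536.0, -278.0, 191.0], [506.0, -272.0, 191.0], [511.0, -243.0, 191.0]]
foot [[459.0, -266.0], [523.0, -324.0], [585.0, -284.0]]
phone yaw(right edge) -0.41817839360559056
phone yaw(right edge) -0.2878909333174608
phone pca -0.3007778256855308 [ 554.41270567 -190.01943143]
button top 6 [ 509.6 -260.5  171. ]
button side 11 [ 511.1 -261.5  171. ]
```

Run:
```python
from h import *; from cell import *
T,S=pickle.load(open("c.pkl","rb"))
g=S["pixels"].max(2).astype(int)
# phone bottom edge in side view: last dark pixel per column
for z in (100,130):
  w=[]
  for u in range(250,274):
    col=g[150:182,u];d=np.nonzero(col<60)[0]
    if len(d): w.append(ray(S,u,150+d.max(),z)[:2])
  w=np.array(w);f=np.polyfit(w[:,0],w[:,1],1);res=w[:,1]-np.polyval(f,w[:,0]);ok=abs(res)<4;f=np.polyfit(w[ok,0],w[ok,1],1);print("yaw",np.arctan(f[0]),ok.sum(),len(w))
big=cv2.resize(T["pixels"][170:196,362:390].max(2),None,fx=8,fy=8,interpolation=cv2.INTER_CUBIC)
for th in(45,55,62):
  m=(big<th).astype(np.uint8); m=cv2.morphologyEx(m,cv2.MORPH_OPEN,np.ones((41,41),np.uint8))
  c=max(cv2.findContours(m,0,2)[0],key=cv2.contourArea);r=cv2.minAreaRect(c)
  q=[ray(T,362+(x+.5)/8-.5,170+(y+.5)/8-.5,191)[:2] for x,y in cv2.boxPoints(r)]
  print(th,np.mean(q,0).round(1),np.round(q).tolist(),[round(float(np.arctan2(*(q[i]-q[i-1])[::-1])),3) for i in range(4)])
```

```text
yaw -0.38906429314467345 7 24
yaw -0.38906429314467306 7 24Traceback (most recent call last):
  File "<stdin>", line 14, in <module>
ValueError: max() iterable argument is empty
```

Emit:
send_rows:
  series:
    - {"ax": 0, "ay": 0, "az": 0.14, "dx": 1, "dy": -4.4, "dz": 0, "hand": 0}
    - {"ax": 0, "ay": 0, "az": 0.28, "dx": 2, "dy": -8.8, "dz": 0, "hand": 0}
    - {"ax": 0, "ay": 0, "az": 0.42, "dx": 3, "dy": -13.2, "dz": 0, "hand": 0}
    - {"ax": 0, "ay": 0, "az": 0.56, "dx": 4, "dy": -17.6, "dz": 0, "hand": 0}
    - {"ax": 0, "ay": 0, "az": 0.7, "dx": 5, "dy": -22, "dz": 0, "hand": 0}
    - {"ax": 0, "ay": 0, "az": 0.84, "dx": 6, "dy": -26, "dz": 0, "hand": 0}
    - {"ax": 0, "ay": 0, "az": 0.98, "dx": 7, "dy": -30, "dz": 0, "hand": 0}
    - {"ax": 0, "ay": 0, "az": 1.12, "dx": 8, "dy": -34, "dz": 0, "hand": 0}
    - {"ax": 0, "ay": 0, "az": 1.26, "dx": 9, "dy": -38, "dz": 0, "hand": 0}
    - {"ax": 0, "ay": 0, "az": 1.4, "dx": 10, "dy": -42, "dz": 0, "hand": 0}

```text
clock: 10.95
eef_pos: [526.8, -235.5, 307.5]
tool_rot: [3.141, 0.001, 1.829]
force: [0.6, -0.8, -0.6]
width: 85.4
gripper_force: 0.0
```

Run:
```python
from h import *; from cell import *
get_image("top");get_image("top");get_image("top");get_image("top")
s=read_state();print(s["clock"],s["eef_pos"],s["tool_rot"],s["qpos"].round(2))
plan([(524,-262,250,1.33)],s)
```

```text
11.15 [ 527.04085604 -234.43650764  306.99818198] [3.14129016e+00 1.02394930e-03 1.83303735e+00] [ 0.2   0.46  0.26  1.63 -0.13  1.07  0.76]
-> (524, -262, 250, 1.33) dx -2.58 dy -1.01 dz 5.70 az 0.503
```

Emit:
send_rows:
  series:
    - {"ax": 0, "ay": 0, "az": 0.14, "dx": -2.6, "dy": -1, "dz": 3, "hand": 0}
    - {"ax": 0, "ay": 0, "az": 0.28, "dx": -2.6, "dy": -1, "dz": 6, "hand": 0}
    - {"ax": 0, "ay": 0, "az": 0.42, "dx": -2.6, "dy": -1, "dz": 8, "hand": 0}
    - {"ax": 0, "ay": 0, "az": 0.5, "dx": -2.6, "dy": -1, "dz": 8.7, "hand": 0}
    - {"ax": 0, "ay": 0, "az": 0.5, "dx": -2.6, "dy": -1, "dz": 8.7, "hand": 0}
    - {"ax": 0, "ay": 0, "az": 0.5, "dx": -2.6, "dy": -1, "dz": 8.7, "hand": 0}

```text
clock: 11.75
eef_pos: [526.0, -258.8, 219.9]
tool_rot: [3.141, -0.0, 1.341]
force: [-0.0, -0.0, 0.2]
width: 85.4
gripper_force: 0.0
```

Run:
```python
from h import *; from cell import *
A=[get_image("top"),get_image("side")];pickle.dump(A,open("d.pkl","wb"))
s=read_state();print(s["clock"],s["eef_pos"],s["tool_rot"],s["qpos"].round(2))
plan([(524,-262,152,1.33)],s)
cr=[(A[0],325,130,100,100),(A[1],230,110,100,100)]
cv2.imwrite("pics/d.png",np.hstack([cv2.resize(im["pixels"][v:v+h,u:u+w,::-1],(400,400),interpolation=cv2.INTER_CUBIC) for im,u,v,w,h in cr]))
y=s["tool_rot"][2];yd=np.array([np.sin(y),-np.cos(y),0])
for k in(-50,50): print("tip",((proj(A[1],s["eef_pos"]+[0,0,13]+k*yd)-[230,110])*4+[400,0]).round())
print("grip",((proj(A[1],[524,-262,171])-[230,110])*4+[400,0]).round())
```

```text
11.85 [ 526.23552181 -259.23130356  220.33058111] [ 3.13972418e+00 -1.54094068e-04  1.34000845e+00] [ 0.18  0.57  0.36  1.72 -0.25  0.89  0.42]
-> (524, -262, 152, 1.33) dx -0.32 dy -0.15 dz 6.83 az 0.010
tip [605. 122.]
tip [518. 109.]
grip [562. 174.]
```

View pics/d.png

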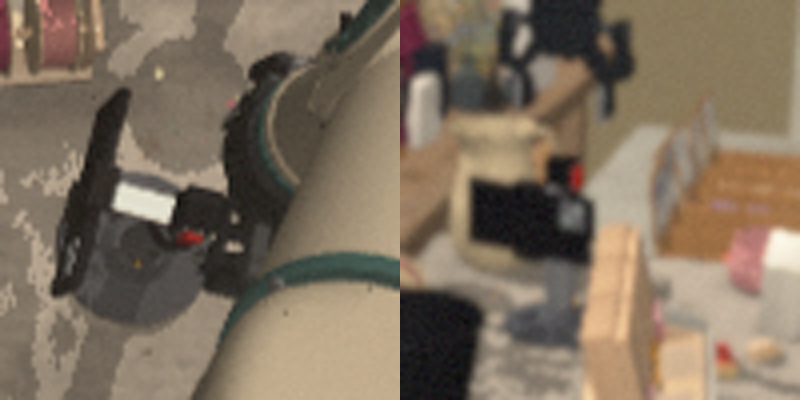

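The side panel shows the fingers at (515,100) and (607,110) straddling the handle (563,176), with the red button at (577,178). I descend.

Emit:
send_rows:
  series:
    - {"ax": 0, "ay": 0, "az": 0, "dx": -0.3, "dy": -0.1, "dz": 1.5, "hand": 0}
    - {"ax": 0, "ay": 0, "az": 0, "dx": -0.3, "dy": -0.1, "dz": 3, "hand": 0}
    - {"ax": 0, "ay": 0, "az": 0, "dx": -0.3, "dy": -0.1, "dz": 4.5, "hand": 0}
    - {"ax": 0, "ay": 0, "az": 0, "dx": -0.3, "dy": -0.1, "dz": 5.8, "hand": 0}
    - {"ax": 0, "ay": 0, "az": 0, "dx": -0.3, "dy": -0.1, "dz": 6.6, "hand": 0}
    - {"ax": 0, "ay": 0, "az": 0, "dx": -0.3, "dy": -0.1, "dz": 6.6, "hand": 0}
    - {"ax": 0, "ay": 0, "az": 0, "dx": -0.3, "dy": -0.1, "dz": 6.6, "hand": 0}

```text
clock: 12.55
eef_pos: [524.2, -262.3, 153.7]
tool_rot: [3.141, 0.0, 1.338]
force: [0.8, 0.4, 0.4]
width: 85.3
gripper_force: 0.0
```

Emit:
send_rows:
  series:
    - {"ax": 0, "ay": 0, "az": 0, "dx": 0, "dy": 0, "dz": 0, "hand": 0.3}
    - {"ax": 0, "ay": 0, "az": 0, "dx": 0, "dy": 0, "dz": 0, "hand": 0.5}
    - {"ax": 0, "ay": 0, "az": 0, "dx": 0, "dy": 0, "dz": 0, "hand": 0.6}
    - {"ax": 0, "ay": 0, "az": 0, "dx": 0, "dy": 0, "dz": 0, "hand": 1}
    - {"ax": 0, "ay": 0, "az": 0, "dx": 0, "dy": 0, "dz": 0, "hand": 1}
    - {"ax": 0, "ay": 0, "az": 0, "dx": 0, "dy": 0, "dz": 0, "hand": 1}
    - {"ax": 0, "ay": 0, "az": 0, "dx": 0, "dy": 0, "dz": 0, "hand": 1}

```text
clock: 13.25
eef_pos: [524.0, -262.1, 153.8]
tool_rot: [3.141, -0.0, 1.337]
force: [-0.8, 1.3, 5.1]
width: 29.6
gripper_force: 60.2
```

Emit:
send_rows:
  series:
    - {"ax": 0, "ay": 0, "az": 0, "dx": 0, "dy": 0, "dz": -0.5, "hand": 1}
    - {"ax": 0, "ay": 0, "az": 0, "dx": 0, "dy": 0, "dz": -1.2, "hand": 1}
    - {"ax": 0, "ay": 0, "az": 0, "dx": 0, "dy": 0, "dz": -2, "hand": 1}
    - {"ax": 0, "ay": 0, "az": 0, "dx": 0, "dy": 0, "dz": -3, "hand": 1}
    - {"ax": 0, "ay": 0, "az": 0, "dx": 0, "dy": 0, "dz": -4, "hand": 1}
    - {"ax": 0, "ay": 0, "az": 0, "dx": 0, "dy": 0, "dz": -5, "hand": 1}
    - {"ax": 0, "ay": 0, "az": 0, "dx": 0, "dy": 0, "dz": -6, "hand": 1}
    - {"ax": 0, "ay": 0, "az": 0, "dx": 0, "dy": 0, "dz": -6.8, "hand": 1}
    - {"ax": 0, "ay": 0, "az": 0, "dx": 0, "dy": 0, "dz": -7, "hand": 1}
    - {"ax": 0, "ay": 0, "az": 0, "dx": 0, "dy": 0, "dz": -7, "hand": 1}

```text
clock: 14.25
eef_pos: [523.9, -262.1, 223.8]
tool_rot: [3.141, -0.0, 1.338]
force: [1.3, 0.1, -5.0]
width: 29.6
gripper_force: 60.6
```

Emit:
send_rows:
  series:
    - {"ax": 0, "ay": 0, "az": 0, "dx": 0, "dy": 0, "dz": -0.3, "hand": 1}
    - {"ax": 0, "ay": 0, "az": 0, "dx": 0, "dy": 0, "dz": -0.7, "hand": 1}
    - {"ax": 0, "ay": 0, "az": 0, "dx": 0, "dy": 0, "dz": -1.1, "hand": 1}
    - {"ax": 0, "ay": 0, "az": 0, "dx": 0, "dy": 0, "dz": -1.5, "hand": 1}
    - {"ax": 0, "ay": 0, "az": 0, "dx": 0, "dy": 0, "dz": -1.8, "hand": 1}
    - {"ax": 0, "ay": 0, "az": 0, "dx": 0, "dy": 0, "dz": -2, "hand": 1}
    - {"ax": 0, "ay": 0, "az": 0, "dx": 0, "dy": 0, "dz": -2, "hand": 1}
    - {"ax": 0, "ay": 0, "az": 0, "dx": 0, "dy": 0, "dz": -2, "hand": 1}
    - {"ax": 0, "ay": 0, "az": 0, "dx": 0, "dy": 0, "dz": -2, "hand": 1}

```text
clock: 15.15
eef_pos: [523.9, -262.0, 243.3]
tool_rot: [3.141, -0.0, 1.338]
force: [1.6, -0.4, -5.0]
width: 29.5
gripper_force: 61.4
```

Emit:
send_rows:
  series:
    - {"ax": 0, "ay": 0, "az": 0, "dx": 0, "dy": 0, "dz": -0.1, "hand": 1}
    - {"ax": 0, "ay": 0, "az": 0, "dx": 0, "dy": 0, "dz": -0.2, "hand": 1}
    - {"ax": 0, "ay": 0, "az": 0, "dx": 0, "dy": 0, "dz": -0.3, "hand": 1}
    - {"ax": 0, "ay": 0, "az": 0, "dx": 0, "dy": 0, "dz": -0.3, "hand": 1}
    - {"ax": 0, "ay": 0, "az": 0, "dx": 0, "dy": 0, "dz": -0.3, "hand": 1}

```text
clock: 15.65
eef_pos: [523.9, -262.0, 243.9]
tool_rot: [-3.14, 0.001, 1.338]
force: [5.3, -2.7, -20.7]
width: 29.4
gripper_force: 61.9
```

Run:
```python
from h import *; from cell import *
T=get_image("top");A=[get_image("side"),pickle.load(open("c.pkl","rb"))[1]]
s=read_state();print(s["clock"],s["eef_pos"],s["force"],s["width"])
cv2.imwrite("pics/e.png",np.hstack([cv2.resize(im["pixels"][90:190,200:310,::-1],(400,364),interpolation=cv2.INTER_CUBIC) for im in A]))
# mast rise: shift of the phone's clamp
t=A[1]["pixels"][152:175,246:262]
r=cv2.matchTemplate(A[0]["pixels"][100:190,236:275],t,cv2.TM_CCOEFF_NORMED);_,m,_,l=cv2.minMaxLoc(r)
print(m,l[0]+236-246,l[1]+100-152,"expect",proj(A[0],[540,-195,230])-proj(A[0],[540,-195,140]))
```

```text
15.75 [ 523.88935295 -262.0315532   243.91385912] [  5.18565768  -3.07911442 -20.3321106 ] 29.593448532616943
0.8120465874671936 0 -23 expect [  0.29575257 -21.69057712]
```

View pics/e.png

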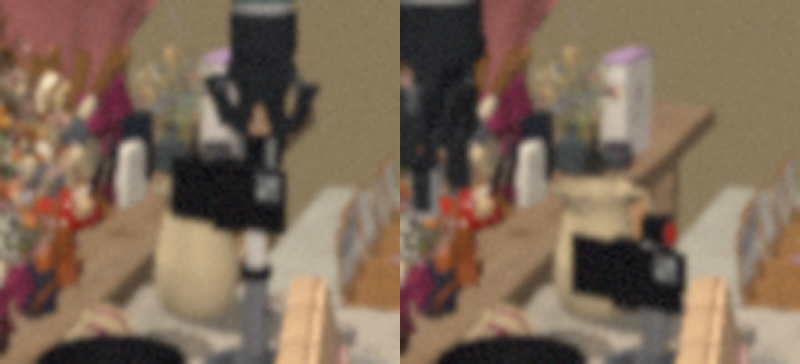

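In the left panel the phone has risen from (630,270) to (230,195), the mast is out at (257,255), and the hand is on the handle. The force jump to 20 N is the hard stop, so I hand in.

```bash
python3 -c "
from cell import *
print(finish_job())"
```

```text
the job is handed in; nothing more can be done
None
```

Both offcuts are in the bin, and the job was handed in with the gripper holding the handle at the second stop, button squeezed (gripper opening about 30 mm, 20 N against the hard stop); the hand-in returned no verdict.

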